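# Line up the dispenser stand's cradle plate with the drift pin, then fit the bolt

### The arm

A 7-joint arm with a two-finger parallel gripper is mounted at the origin on the work surface. World frame = base frame: x ahead of the robot, y to its left, z up, the work surface at z = 0. Lengths are in m, angles in rad, forces in N, time in s.
With the tool pointing down it reaches from about 0.4 to 0.85 m from the base axis. Payload 10.4 kg.
Tool frame: the origin (TCP) lies at the very end of the fingers, on their centre line; the grasp point (between the pads) lies 19 mm behind it; z points along the fingers, y is the line along which they close (so a half turn about z gives the same grasp; the last joint's range is limited). The gripper opens to 87 mm and grips with 3 to 60 N. Pads are 19 mm wide; open, the fingers measure 117 mm over their backs; the gripper's body (75 mm by 190 mm) begins 51 mm behind the grasp point.
Start: joints at [-1.197, 0.332, -0.065, 1.46, 0.022, 1.35, -0.088], TCP at [0.242, 0.576, 0.223] pointing down, gripper open.
Joint ranges: [-2.6, 2.6], [-0.5, 2.12], [-1.47, 1.34], [0.16, 2.42], [-1.27, 4.41], [0.06, 2.06], [-2.6, 2.6]. Speed limits (rad/s): [2.22, 2.22, 2.79, 2.79, 3.14, 3.14, 3.14].

### API

Orientations are given as a unit quaternion [x, y, z, w].
In Python, from bench import * gives the robot as it stands.
- The arm moves only by the tool step_arm, never from a script. Its arguments are lists of equal length, an entry for each row: "delta_pos": the shift along the world's x, y, z in units of 25 mm (1.0 is 25 mm), a list of three; "turn": the turn about the world's z in units of 0.12 rad (1.0 is 0.12 rad). In form: {"delta_pos": [[tx, ty, tz], ...], "turn": [turn, ...]}. A call has 1 to 12 rows; each row shifts and turns the commanded pose from where the row before left it; what a row does not reach is not made up. A row lasts 1/10 s, in which the tool goes at most 50 mm and 8.59 degrees, less where a joint would pass 70% of its speed; a pose out of reach is approached as far as the arm can. A call with a number of a shift or a turn outside -1 to 1 is refused whole. A call with a gripper value outside its range is refused whole. "grip" is the closure, from 0 (fully open) to 1 (shut), set as the call begins (left out, the last holds). The fingers move at their own pace and stop on an object; "newtons" is the grip in N (left out, the last holds). Time passes only in rows, so rows that do not move let the fingers close. It gives the time, the measured TCP pose, the force, the opening and the grip force at its end, in the units of the state.
- read_state(): the state, without advancing time (a new reading comes with each control period).
- camera(name): name is "scene" or "top" or "wrist"; returns a dict with "image" (400x640x3 uint8, red, green, blue), "z_map" (400x640 float32, m along the optical axis (not along the pixel's ray), 0 where there is no reading), "mtx" (3x3 intrinsics, pixels), "view" (4x4, takes a point from world to camera coordinates). Camera axes: x right, y up, looking along -z (the intrinsics and any distortion apply to the point x, -y, -z); pixel columns grow to the right and rows downward; lengths in m; the calibration is good to about 2 mm. A picture is of the moment at which its call begins.
- close_job(): hands the job in; it is judged then, once.
The state is a dict: "time": time; "joint_positions": joint angles; "joint_vel": joint speeds; "joint_torque": joint torques, N m; "ee_pos": TCP position; "eef_rot": TCP orientation; "ft_force": force on the tool from outside, world axes, zero at the start; "torque": the same for the moment, N m; "width": finger opening in m; "grip_force": force on a finger pad.
Only numpy, scipy, OpenCV 4.12 (cv2) and the standard library are available. Lean on these libraries where they do the work, as an engineer would, in place of code of your own. Each camera call takes 0.05 s, during which the arm holds its last target. There are 200 camera calls.

### The job

The cradle plate of the drinks-dispenser stand has slipped along its rails, so its two holes no longer sit over the holes of the wooden base. Take the red-handled tapered drift pin from the caddy and push it point down, all the way home, into the hole at the plate's red-striped end, so that it draws the holes into line. Then put the brass-handled bolt fully home in the hole at the brass-striped end, and leave both standing there, collars down on the plate.

Things in the scene. Friction and masses are not known exactly. Their poses are not given: they have to be found in the camera images.
- pin_handle (a point): Loose drift pin. This point: middle of its upright round red handle (28 mm diameter, 50 mm tall); z up its axis. Steel collar below the handle: 52 mm diameter, 6 mm thick, underside 31 mm below this point. Below that a steel shank, 35 mm diameter for 16 mm, then a taper to a blunt 8 mm point, 92 mm below this point. Hangs by its collar in the caddy; y starts along the caddy's row.
- bolt_handle (a point): Loose bolt. This point: middle of its upright round brass handle (28 mm diameter, 50 mm tall); z up its axis. Brass collar below the handle: 52 mm diameter, 6 mm thick, underside 31 mm below this point. Below that a steel shank, 30 mm diameter for 32 mm, then a 10 mm nose narrowing to 20 mm, its end 73 mm below this point. Hangs by its collar in the caddy; y starts along the caddy's row.
- caddy: Fixed dark wooden rack, 80 x 275 mm (x, y), top 75 mm high; origin at the centre of its underside, on the table, z up. Three places at y = -85, 0 and +85 mm hold the red-handled pin, the brass-handled bolt and a black-handled muddler (not needed) in random order; all three handles have the same shape, tops 131 mm above the table.
- stand: Fixed wooden base, 130 x 230 mm (x, y), top 56 mm high; origin at the centre of its underside, on the table, z up, y along its rails. Two upright 41 mm through holes at x = 0, y = +60 mm (plate's red-striped end) and -60 mm (brass-striped end). Rails reach 72 mm above the table. A pin or bolt that is home has its collar on the plate and its handle's middle 99 mm up.
- plate (a joint): Slide (m) of the 12 mm aluminium plate on the stand along the stand's y; 0 = holes in line. Its two 41 mm holes match the base's. Starts at +0.009 to +0.012, shifted to the red end; moves up to 14 mm either way against 3 N friction. Top 68 mm above the table; 10 mm high, 60 mm wide ring at its middle. A pin point lowered on the base's red-end hole centre enters both holes and its taper shifts the plate.
Things that resemble listed ones, but are neither listed nor needed, are in the scene too. There is more than one size of the part that bears bolt_handle; the job needs the largest.

How it is judged:
On the way, in this order (a step that is already met when the one before it is completed fails the run):
1. the drift pin is home in the red-end hole and the plate's holes are in line with the base's (x of pin_handle in the frame of stand between -0.012 and 0.012 m and y of pin_handle in the frame of stand between 0.046 and 0.074 m and z of pin_handle in the frame of stand between 0.09 and 0.105 m and angle between pin_handle's own z axis and vertical below 0.17 rad and value of joint plate between -0.0075 and 0.0075 m), for 0.2 s.
2. the bolt is home in the brass-end hole, the pin still in place (all of step 1 and x of bolt_handle in the frame of stand between -0.012 and 0.012 m and y of bolt_handle in the frame of stand between -0.074 and -0.046 m and z of bolt_handle in the frame of stand between 0.09 and 0.105 m and angle between bolt_handle's own z axis and vertical below 0.17 rad), for 0.2 s.
At the end, for the whole second after the job is handed in: The drift pin stands home in the red-end hole and the bolt in the brass-end hole: each handle's middle within 12 mm across and 14 mm along of the base hole's axis and 90 to 105 mm above the stand's underside (99 is home), leaning less than 10 degrees, with the plate within 7.5 mm of in line (all of step 2); the robot touches nothing.
It also fails if it takes over 64 s, if anything falls off the work surface, if the arm or the gripper's body presses on something with over 40 N, if the wrist force passes 120 N, or if a joint passes its speed limit or range.

## Working session

There is one attempt and no reset: what is moved stays moved. The work goes in short steps, Python scripts to look and compute and a tool call to move; the robot and the scene stay as the last step left them, time stands still between calls to the robot, and variables do not carry over. Pictures are saved under pics/ and viewed, at most 10 in all, crops included, and the job is handed in when it is done.

Besides the shell and the picture viewer there is one more tool, called as a command line: name --pt "numbers of a row" for each row, then --argument value for the rest. step_arm: Moves the arm, as the interface text tells. Shifts and turns lie within -1 to 1; 1 stands for 25 mm of shift or 0.12 rad of turn. Its arguments: {"type":"object","properties":{"delta_pos":{"type":"array"},"turn":{"type":"array"},"grip":{"type":"number"},"newtons":{"type":"number"}},"required":["delta_pos","turn"]}

```bash
mkdir -p pics; cat > h.py <<'E'
from bench import *
import numpy as np, cv2
def pts(c):
    z=c["z_map"]; h,w=z.shape; u,v=np.meshgrid(np.arange(w),np.arange(h)); K=c["mtx"]
    p=np.stack([(u-K[0,2])/K[0,0]*z,-(v-K[1,2])/K[1,1]*z,-z,np.ones_like(z)],-1)
    return (p@np.linalg.inv(c["view"]).T)[...,:3]
E
python3 - <<'E'
from h import *
for n in ("top","scene"):
    c=camera(n); cv2.imwrite(f"pics/{n}0.png",c["image"][...,::-1]); np.savez(f"{n}0.npz",**c)
s=read_state();print(s["time"],s["ee_pos"],s["eef_rot"],s["width"])
E
```

```text
0.1 [0.24140282 0.57614053 0.22184646] [ 1.97072472e-01  9.80388727e-01 -6.13107382e-04 -9.56474051e-05] 0.08650674287227848
```

View pics/top0.png

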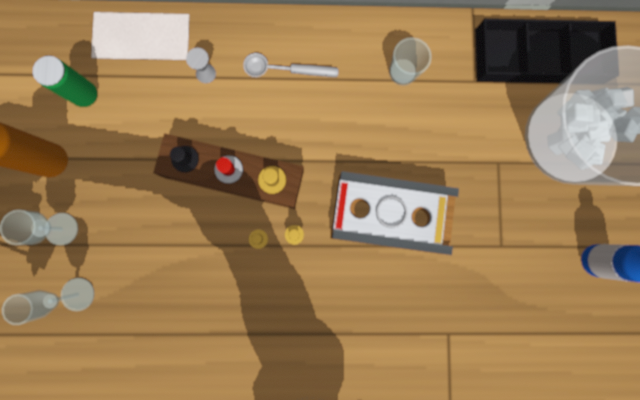

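View pics/scene0.png

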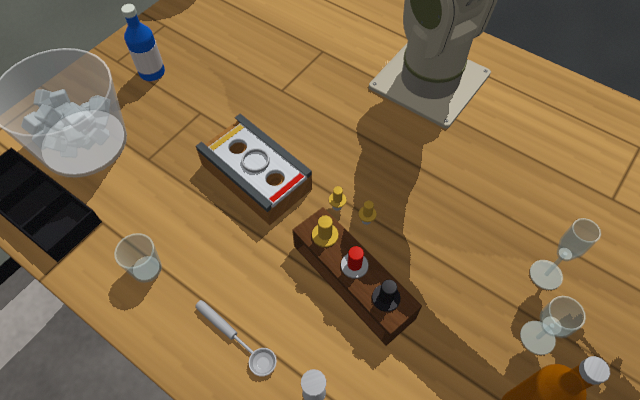

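The top view shows the red pin at about (227,167), the bolt at (271,179) and the muddler at (184,157). The stand's red stripe is at (342,205), its brass stripe at (440,220), and the plate holes at (360,208) and (421,217).

```bash
cat > m.py <<'E'
from h import *
c=dict(np.load("top0.npz")); P=pts(c); hsv=cv2.cvtColor(c["image"],cv2.COLOR_RGB2HSV)
Z=P[...,2]; H,S,V=[hsv[...,i].astype(int) for i in range(3)]
def rep(n,m): print(n,m.sum(),np.median(P[m],0).round(4),P[m].mean(0).round(4))
u,v=np.meshgrid(np.arange(640),np.arange(400))
hi=(Z>.12)&(Z<.14)&(v>130)&(v<210)&(u>150)&(u<310)
n,l,st,_=cv2.connectedComponentsWithStats(hi.astype(np.uint8))
for i in range(1,n):
    if st[i,4]>20: m=l==i; rep("handle",m); a=P[m]; print((a.max(0)+a.min(0))/2, hsv[m].mean(0))
reg=(u>320)&(u<470)&(v>160)&(v<265)
def rect(n,m):
    r=cv2.minAreaRect((P[m][:,:2]*1000).astype(np.float32)); print(n,m.sum(),r, np.median(Z[m]))
rect("all stand",reg&(Z>.045)&(Z<.085)); rect("rails",reg&(Z>.0695)&(Z<.0745)&(V<130))
rect("base",reg&(Z>.05)&(Z<.06)&(H<25)&(S>80))
red=reg&((H<6)|(H>174))&(S>150)&(Z>.06); rep("red",red); rect("red",red)
br=reg&(H>18)&(H<30)&(S>120)&(Z>.062); rep("brass",br); rect("brass",br)
wh=reg&(S<40)&(V>150)&(Z>.06)
mm=((wh|red|br)*255).astype(np.uint8)
cn,hr=cv2.findContours(mm,cv2.RETR_CCOMP,cv2.CHAIN_APPROX_NONE)
K=c["mtx"];Vi=np.linalg.inv(c["view"])
def ray(uv,z):
    d=Vi[:3,:3]@np.array([(uv[0]-K[0,2])/K[0,0],-(uv[1]-K[1,2])/K[1,1],-1]);o=Vi[:3,3];return o+d*(z-o[2])/d[2]
for k,q in enumerate(cn):
    if cv2.contourArea(q)>60:
        e=cv2.fitEllipse(q); print(hr[0,k,3],e,cv2.contourArea(q),ray(e[0],.068).round(4))
print("cam",Vi[:3,3])
for a in ((150,130),(460,260)): print(ray(a,0.07))
E
python3 m.py
```

```text
handle 208 [0.5897 0.2362 0.1306] [0.5893 0.2361 0.1301]
[0.58964983 0.23740922 0.12706037] [116.52884615  26.63942308  41.18269231]
handle 203 [0.5706 0.1534 0.1306] [0.5702 0.1537 0.1302]
[0.57041474 0.15403035 0.12756754] [  1.63054187 213.20197044 189.12807882]
handle 198 [0.5516 0.0711 0.1306] [0.5512 0.0714 0.1304]
[0.55125318 0.07203718 0.12800047] [ 22.01010101 163.57575758 201.66161616]
all stand 7524 ((490.5768737792969, -166.56533813476562), (230.80247497558594, 130.33163452148438), 82.26579284667969) 0.06848647550417286
rails 1675 ((490.64971923828125, -166.30911254882812), (230.04287719726562, 130.07180786132812), 82.26141357421875) 0.07178249296063455
base 462 ((485.7685852050781, -164.47756958007812), (235.62168884277344, 121.11482238769531), 78.83824157714844) 0.055660900318412476
red 204 [ 0.5046 -0.0612  0.0686] [ 0.5049 -0.0616  0.0687]
red 204 ((504.876220703125, -61.532161712646484), (8.846050262451172, 84.51863098144531), 82.13037109375) 0.06862984985007625
brass 219 [ 0.4797 -0.2516  0.0685] [ 0.4791 -0.2518  0.0685]
brass 219 ((478.96234130859375, -251.9594116
[... 180 characters left out ...]
4299774169922) 171.5 [ 0.4794 -0.252   0.068 ]
-1 ((341.3088684082031, 205.07699584960938), (4.196774959564209, 60.92285919189453), 7.696468830108643) 156.5 [ 0.5054 -0.0617  0.068 ]
-1 ((390.308837890625, 210.74819946289062), (56.715843200683594, 123.66665649414062), 98.32286071777344) 4512.0 [ 0.4951 -0.1563  0.068 ]
8 ((420.7939453125, 216.92457580566406), (21.458263397216797, 22.0642147064209), 140.29193115234375) 369.5 [ 0.4836 -0.2152  0.068 ]
8 ((359.2706604003906, 208.27896118164062), (21.55379295349121, 22.06400489807129), 137.3459014892578) 371.5 [ 0.4995 -0.0963  0.068 ]
cam [0.44248339 0.01271906 0.91064556]
[0.64766426 0.30719222 0.07      ]
[ 0.40169577 -0.28852109  0.07      ]
```

```bash
python3 - <<'E'
from h import *
Q=np.concatenate([pts(dict(np.load(f"{n}0.npz"))).reshape(-1,3) for n in("top","scene")])
Q=Q[(Q[:,2]>.1)&(Q[:,2]<.6)&(Q[:,0]>.15)&(Q[:,0]<.75)&(Q[:,1]>0)&(Q[:,1]<.75)]
g={}
for p in Q:
    k=tuple(np.round(p[:2]/.04).astype(int)); g.setdefault(k,[]).append(p[2])
for k in sorted(g): 
    if len(g[k])>4: print(np.array(k)*.04, len(g[k]), round(max(g[k]),3))
E
```

```text
[0.32 0.44] 750 0.194
[0.32 0.48] 874 0.193
[0.36 0.44] 660 0.194
[0.36 0.48] 382 0.194
[0.44 0.48] 497 0.143
[0.44 0.52] 595 0.143
[0.48 0.48] 571 0.143
[0.48 0.52] 485 0.143
[0.52 0.08] 23 0.131
[0.56 0.04] 19 0.131
[0.56 0.08] 433 0.135
[0.56 0.16] 366 0.136
[0.56 0.24] 45 0.132
[0.56 0.48] 8 0.187
[0.56 0.52] 491 0.203
[0.6  0.16] 141 0.138
[0.6  0.24] 501 0.135
[0.6  0.48] 1108 0.197
[0.6  0.52] 1822 0.305
[0.6  0.56] 174 0.303
[0.64 0.48] 25 0.188
[0.64 0.52] 527 0.215
[0.72 0.44] 326 0.139
[0.72 0.48] 370 0.139
[0.76 0.44] 100 0.139
[0.76 0.48] 111 0.138
```

step_arm --pt "0.77 -1 0.6" --pt "0.77 -1 0.6" --pt "0.77 -1 0.4" --pt "0.77 -1 0" --pt "0.77 -1 0" --pt "0.77 -1 0" --pt "0.77 -1 0" --pt "0.77 -1 0" --pt "0.77 -1 0" --pt "0.77 -1 0" --pt "0.77 -1 0" --pt "0.77 -1 0" --turn '[0.12, 0.12, 0.12, 0.12, 0.12, 0.12, 0.12, 0.12, 0.12, 0.12, 0.12, 0.12]' --grip 0

```text
time: 1.3
ee_pos: [0.473, 0.2753, 0.2623]
eef_rot: [0.111, 0.994, -0.0, -0.0]
ft_force: [0.7, 0.4, -0.2]
width: 0.0869
grip_force: 0.0
```

step_arm --pt "0.78 -0.97 0" --pt "0.78 -0.97 0" --pt "0.78 -0.97 0" --pt "0.78 -0.97 -0.5" --pt "0.78 -0.97 -0.8" --pt "0 0 -1" --pt "0 0 -1" --pt "0 0 -0.8" --pt "0 0 0" --turn '[0, 0, 0, 0, 0, 0, 0, 0, 0]'

```text
time: 2.2
ee_pos: [0.5682, 0.1546, 0.157]
eef_rot: [0.112, 0.994, -0.001, -0.002]
ft_force: [-1.1, -0.1, -0.2]
width: 0.087
grip_force: 0.0
```

```bash
python3 - <<'E'
from h import *
c=camera("wrist"); cv2.imwrite("pics/w1.png",c["image"][...,::-1])
P=pts(c);h=cv2.cvtColor(c["image"],cv2.COLOR_RGB2HSV);m=((h[...,0]<6)|(h[...,0]>174))&(h[...,1]>150)
m&=np.abs(P[...,2]-.131)<.004;a=P[m];print(m.sum(),a.mean(0),(a.max(0)+a.min(0))/2,read_state()["ee_pos"])
E
```

```text
1131 [0.57151189 0.15435963 0.13054062] [0.57216116 0.1539067  0.12982583] [0.56916658 0.15495724 0.1589883 ]
```

View pics/w1.png

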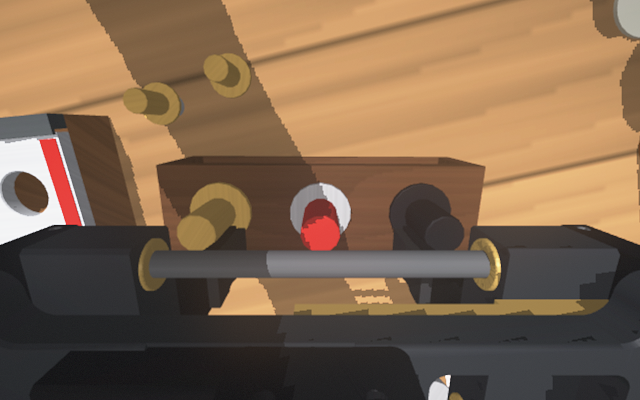

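The wrist view shows the red handle at about (320,235), centred between the fingers and clear of its neighbours.

step_arm --pt "0.05 -0.04 -0.9" --pt "0.02 0 -0.9" --pt "0 0 -0.7" --pt "0 0 -0.34" --pt "0 0 0" --turn '[0, 0, 0, 0, 0]'

```text
time: 2.75
ee_pos: [0.5717, 0.1543, 0.0891]
eef_rot: [0.112, 0.994, -0.0, -0.0]
ft_force: [-0.9, -0.4, -0.3]
width: 0.087
grip_force: 0.0
```

step_arm --pt "0 0 0" --pt "0 0 0" --pt "0 0 0" --pt "0 0 0" --pt "0 0 0" --pt "0 0 0" --turn '[0, 0, 0, 0, 0, 0]' --grip 1 --newtons 55

```text
time: 3.35
ee_pos: [0.5718, 0.1542, 0.0892]
eef_rot: [0.112, 0.994, 0.0, 0.0]
ft_force: [-0.4, -0.3, -0.1]
width: 0.0471
grip_force: 0.0
```

step_arm --pt "0 0 0" --pt "0 0 0" --pt "0 0 0" --pt "0 0 0" --pt "0 0 0" --pt "0 0 0" --turn '[0, 0, 0, 0, 0, 0]'

```text
time: 3.95
ee_pos: [0.5718, 0.1542, 0.089]
eef_rot: [0.112, 0.994, 0.0, -0.0]
ft_force: [0.1, -0.5, 0.3]
width: 0.0271
grip_force: 55.0
```

step_arm --pt "0 0 0.5" --pt "0 0 1" --pt "0 0 1" --pt "0 0 1" --pt "0 0 1" --pt "0 0 1" --pt "-0.2 -0.6 0.3" --pt "-0.26 -0.95 0" --pt "-0.26 -0.95 0" --pt "-0.26 -0.95 0" --pt "-0.26 -0.95 0" --pt "-0.26 -0.95 0" --turn '[0, 0, 0, 0, 0, 0, 0, 0, 0, 0, 0, 0]'

```text
time: 5.15
ee_pos: [0.5329, 0.0182, 0.2335]
eef_rot: [0.112, 0.994, -0.0, -0.001]
ft_force: [0.3, -0.7, -3.8]
width: 0.0269
grip_force: 55.0
```

step_arm --pt "-0.26 -0.95 0" --pt "-0.26 -0.95 0" --pt "-0.26 -0.95 0" --pt "-0.26 -0.95 0" --pt "-0.2 -0.75 0" --pt "-0.12 -0.5 -0.4" --pt "0 0 -0.8" --pt "0 0 -0.8" --pt "0 0 -0.7" --pt "0 0 -0.2" --pt "0 0 0" --turn '[0, 0, 0, 0, 0, 0, 0, 0, 0, 0, 0]'

```text
time: 6.25
ee_pos: [0.4993, -0.1058, 0.1606]
eef_rot: [0.112, 0.994, -0.0, -0.001]
ft_force: [0.0, -0.2, -2.6]
width: 0.0268
grip_force: 55.0
```

```bash
python3 - <<'E'
from h import *
c=camera("wrist"); cv2.imwrite("pics/w2.png",c["image"][...,::-1])
c=camera("scene"); cv2.imwrite("pics/s2.png",cv2.resize(c["image"][80:280,150:450,::-1],None,fx=2.6,fy=2.6))
s=read_state();print(s["ee_pos"])
E
```

```text
[ 0.50043723 -0.10586531  0.16207587]
```

View pics/s2.png

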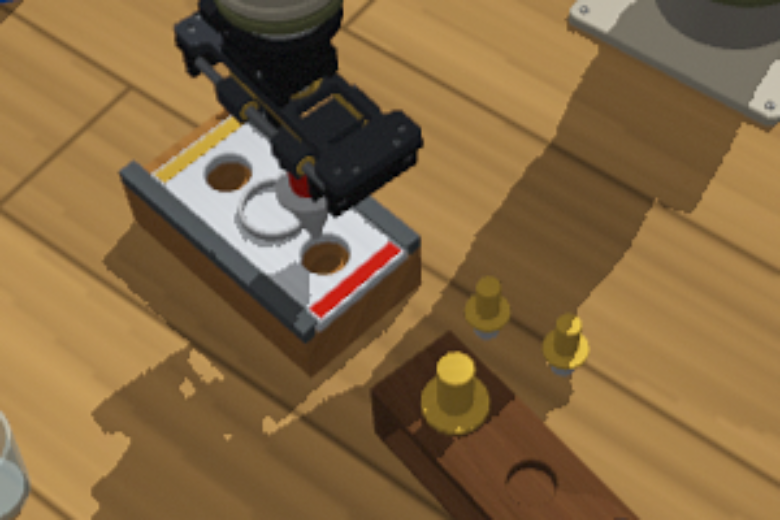

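View pics/w2.png

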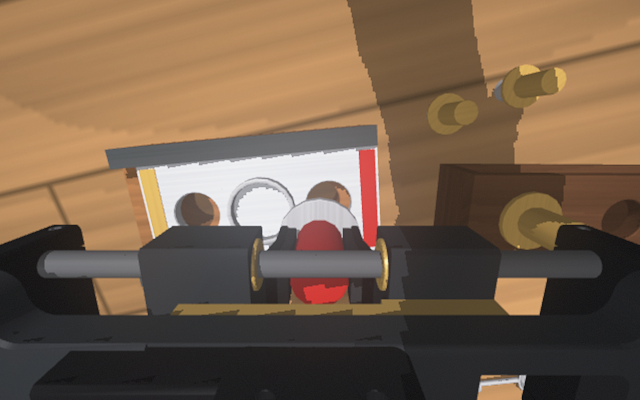

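The scene crop shows the point just inside the brass side of the plate's red-end hole, at about (318,235). That is where the base hole centre should be, so I'll lower it.

step_arm --pt "0 0 -0.4" --pt "0 0 -0.4" --pt "0 0 -0.4" --pt "0 0 -0.4" --pt "0 0 -0.3" --pt "0 0 0" --turn '[0, 0, 0, 0, 0, 0]'

```text
time: 6.95
ee_pos: [0.4997, -0.1054, 0.1128]
eef_rot: [0.112, 0.994, 0.0, -0.001]
ft_force: [0.1, 1.1, -2.9]
width: 0.0268
grip_force: 55.0
```

step_arm --pt "0 0 -0.3" --pt "0 0 -0.3" --pt "0 0 -0.2" --pt "0 0 -0.2" --pt "0 0 0" --turn '[0, 0, 0, 0, 0]'

```text
time: 7.45
ee_pos: [0.4999, -0.1057, 0.0882]
eef_rot: [0.112, 0.994, -0.0, -0.0]
ft_force: [0.4, 2.3, -4.9]
width: 0.027
grip_force: 55.0
```

step_arm --pt "0 0 -0.12" --pt "0 0 -0.08" --pt "0 0 -0.05" --pt "0 0 0" --pt "0 0 0" --turn '[0, 0, 0, 0, 0]'

```text
time: 7.95
ee_pos: [0.5003, -0.1058, 0.0827]
eef_rot: [0.112, 0.994, 0.0, -0.0]
ft_force: [1.0, 2.4, -4.2]
width: 0.027
grip_force: 55.0
```

step_arm --pt "0 0 0" --pt "0 0 0" --pt "0 0 0" --pt "0 0 0" --turn '[0, 0, 0, 0]' --grip 0.3

```text
time: 8.35
ee_pos: [0.5004, -0.1062, 0.083]
eef_rot: [0.112, 0.994, -0.0, 0.0]
ft_force: [-0.3, -0.5, -0.4]
width: 0.0513
grip_force: 0.0
```

```bash
python3 -c "
from bench import *
s=read_state();print(s['time'],s['ee_pos'],s['ft_force'],s['width'])"
```

```text
8.35 [ 0.50041059 -0.10616731  0.08304757] [-0.31881334 -0.54106539 -0.36526412] 0.05128896951352614
```

step_arm --pt "0 0 0.5" --pt "0 0 1" --pt "0 0 1" --pt "0 0 0.8" --pt "0.29 1 0" --pt "0.29 1 0" --pt "0.29 1 0" --pt "0.29 1 0" --pt "0.29 1 0" --pt "0.29 1 0" --pt "0.3 1 0" --pt "0.05 0.1 0" --turn '[0, 0, 0, 0, 0, 0, 0, 0, 0, 0, 0, 0]' --grip 0

```text
time: 9.55
ee_pos: [0.553, 0.0756, 0.1661]
eef_rot: [0.11, 0.994, 0.001, 0.0]
ft_force: [-0.3, -1.1, -0.3]
width: 0.0871
grip_force: 0.0
```

```bash
cat > p.py <<'E'
from h import *
s=read_state();print(s["ee_pos"],s["width"])
c=camera("wrist");P=pts(c);h=cv2.cvtColor(c["image"],cv2.COLOR_RGB2HSV)
m=(h[...,0]>17)&(h[...,0]<30)&(h[...,1]>110)&(np.abs(P[...,2]-.131)<.004);a=P[m];print("bolt",m.sum(),a.mean(0),(a.max(0)+a.min(0))/2)
c=camera("top");cv2.imwrite("pics/t3.png",cv2.resize(c["image"][140:270,130:470,::-1],None,fx=2.3,fy=2.3));P=pts(c);h=cv2.cvtColor(c["image"],cv2.COLOR_RGB2HSV);Z=P[...,2]
R=lambda q:np.array([[.9909,-.1347],[.1347,.9909]])@(q[:2]-[.4906,-.1664])
red=((h[...,0]<6)|(h[...,0]>174))&(h[...,1]>150)&(P[...,1]<0)
for n,m in (("pin",red&(Z>.115)),("redstripe",red&(Z<.08)&(Z>.06)),("brass",(h[...,0]>17)&(h[...,0]<30)&(h[...,1]>120)&(abs(Z-.0685)<.005)&(P[...,1]<-.2))):
    if m.any(): print(n,m.sum(),P[m].mean(0).round(4),R(P[m].mean(0)).round(4))
E
python3 p.py
```

```text
[0.5529844  0.07555016 0.1661321 ] 0.08710103058352227
bolt 1098 [0.55278499 0.07158018 0.13053474] [0.55358151 0.07148333 0.12985217]
pin 163 [ 0.4997 -0.1035  0.1235] [0.0006 0.0635]
redstripe 206 [ 0.5043 -0.0667  0.0685] [0.0002 0.1006]
brass 223 [ 0.4779 -0.2569  0.0683] [-0.0004 -0.0914]
```

View pics/t3.png

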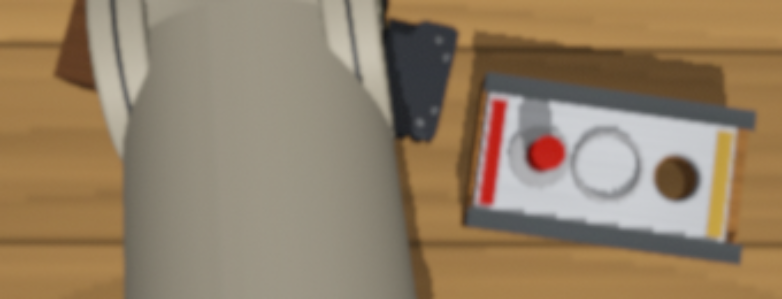

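The top crop shows the pin standing in the red-end hole at (547,153), with its top at 0.1235 m, which is home. The plate is now about +4.6 mm from in line, inside the limit. The brass-end hole is at (677,178). Next is the bolt.

step_arm --pt "0 0 0" --pt "0 0 -0.9" --pt "0 0 -0.9" --pt "0 0 -0.8" --pt "0 0 -0.44" --pt "0 0 0" --pt "0 0 0" --turn '[0, 0, 0, 0, 0, 0, 0]'

```text
time: 10.35
ee_pos: [0.5529, 0.0712, 0.0901]
eef_rot: [0.112, 0.994, 0.0, 0.0]
ft_force: [-0.1, 0.7, 0.4]
width: 0.0867
grip_force: 0.0
```

step_arm --pt "0 0 0" --pt "0 0 0" --pt "0 0 0" --pt "0 0 0" --pt "0 0 0" --pt "0 0 0" --pt "0 0 0" --pt "0 0 0" --pt "0 0 0" --pt "0 0 0" --pt "0 0 0" --pt "0 0 0" --turn '[0, 0, 0, 0, 0, 0, 0, 0, 0, 0, 0, 0]' --grip 1 --newtons 55

```text
time: 11.55
ee_pos: [0.5525, 0.0717, 0.0893]
eef_rot: [0.112, 0.994, 0.0, -0.0]
ft_force: [-0.4, -0.9, -0.4]
width: 0.0271
grip_force: 55.0
```

step_arm --pt "0 0 0.5" --pt "0 0 1" --pt "0 0 1" --pt "0 0 1" --pt "0 0 1" --pt "-0.12 -0.5 0.3" --pt "-0.22 -0.95 0" --pt "-0.22 -0.95 0" --pt "-0.22 -0.95 0" --pt "-0.22 -0.95 0" --pt "-0.22 -0.95 0" --pt "-0.22 -0.95 0" --turn '[0, 0, 0, 0, 0, 0, 0, 0, 0, 0, 0, 0]'

```text
time: 12.75
ee_pos: [0.5153, -0.0853, 0.2088]
eef_rot: [0.112, 0.994, -0.0, -0.001]
ft_force: [0.8, 0.2, -2.3]
width: 0.0269
grip_force: 55.0
```

step_arm --pt "-0.22 -0.95 0" --pt "-0.22 -0.95 0" --pt "-0.22 -0.95 0" --pt "-0.22 -0.95 0" --pt "-0.22 -0.95 0" --pt "-0.2 -0.84 0" --pt "0 0 -0.5" --pt "0 0 -0.9" --pt "0 0 -0.9" --pt "0 0 0" --pt "0 0 0" --turn '[0, 0, 0, 0, 0, 0, 0, 0, 0, 0, 0]'

```text
time: 13.85
ee_pos: [0.4835, -0.223, 0.1518]
eef_rot: [0.112, 0.994, 0.0, -0.001]
ft_force: [0.0, 0.3, -1.9]
width: 0.027
grip_force: 55.0
```

```bash
python3 - <<'E'
from h import *
print(read_state()["ee_pos"])
c=camera("scene"); cv2.imwrite("pics/s4.png",cv2.resize(c["image"][80:280,150:450,::-1],None,fx=2.6,fy=2.6))
E
```

```text
[ 0.48349302 -0.22300222  0.15176014]
```

View pics/s4.png

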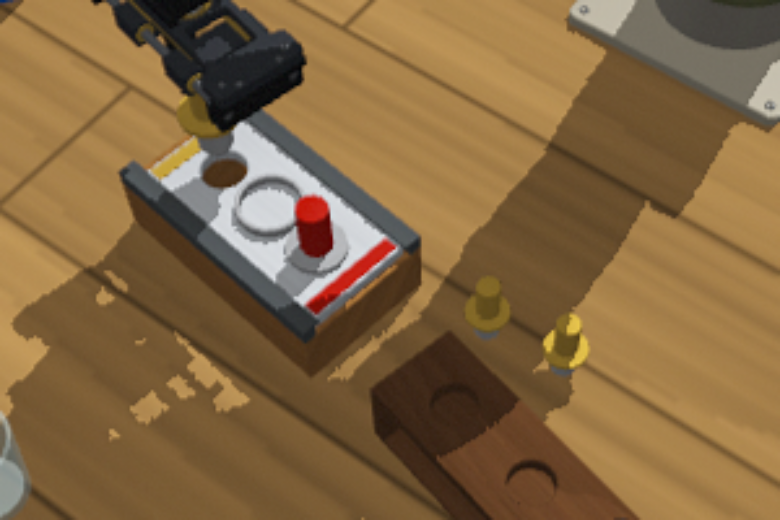

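The scene crop shows the pin upright with its collar down, and the bolt's nose over the brass-end hole at about (222,165).

step_arm --pt "0 0 -0.4" --pt "0 0 -0.4" --pt "0 0 -0.3" --pt "0 0 -0.2" --pt "0 0 -0.2" --pt "0 0 0" --turn '[0, 0, 0, 0, 0, 0]'

```text
time: 14.5
ee_pos: [0.4837, -0.2229, 0.1136]
eef_rot: [0.112, 0.994, 0.0, -0.001]
ft_force: [-0.0, 0.7, -2.7]
width: 0.0273
grip_force: 55.0
```

step_arm --pt "0 0 -0.2" --pt "0 0 -0.2" --pt "0 0 -0.2" --pt "0 0 0" --turn '[0, 0, 0, 0]'

```text
time: 14.9
ee_pos: [0.4836, -0.2229, 0.0985]
eef_rot: [0.112, 0.994, 0.0, -0.001]
ft_force: [0.1, 1.2, -2.3]
width: 0.0267
grip_force: 55.0
```

step_arm --pt "0 0 -0.2" --pt "0 0 -0.2" --pt "0 0 -0.15" --pt "0 0 -0.1" --pt "0 0 0" --pt "0 0 0" --turn '[0, 0, 0, 0, 0, 0]'

```text
time: 15.5
ee_pos: [0.4841, -0.2231, 0.0831]
eef_rot: [0.112, 0.994, 0.0, -0.0]
ft_force: [0.1, -0.2, -2.4]
width: 0.0272
grip_force: 55.0
```

step_arm --pt "0 0 0" --pt "0 0 0" --pt "0 0 0" --pt "0 0 0" --turn '[0, 0, 0, 0]' --grip 0.3

```text
time: 15.9
ee_pos: [0.4842, -0.2231, 0.0833]
eef_rot: [0.112, 0.994, 0.0, 0.0]
ft_force: [-0.2, -0.8, 0.8]
width: 0.0514
grip_force: 0.0
```

step_arm --pt "0 0 0.5" --pt "0 0 1" --pt "0 0 1" --pt "0 0 1" --pt "0 1 1" --pt "0 1 0" --pt "0 1 0" --pt "0 1 0" --pt "0 1 0" --pt "0 1 0" --pt "0 1 0" --pt "0 0 0" --turn '[0, 0, 0, 0, 0, 0, 0, 0, 0, 0, 0, 0]'

```text
time: 17.1
ee_pos: [0.4843, -0.0447, 0.1965]
eef_rot: [0.11, 0.994, 0.001, 0.0]
ft_force: [0.4, 0.4, 0.6]
width: 0.0609
grip_force: 0.0
```

step_arm --pt "0 1 0" --pt "0 1 0" --pt "0 1 0" --pt "0 1 0" --pt "0 0 0" --pt "0 0 0" --turn '[0, 0, 0, 0, 0, 0]'

```text
time: 17.7
ee_pos: [0.4843, 0.0514, 0.1962]
eef_rot: [0.112, 0.994, -0.0, 0.0]
ft_force: [-0.3, 0.3, -0.7]
width: 0.0609
grip_force: 0.0
```

```bash
cat > q.py <<'E'
from h import *
c=camera("top");cv2.imwrite("pics/t5.png",cv2.resize(c["image"][140:270,310:480,::-1],None,fx=4,fy=4));P=pts(c);h=cv2.cvtColor(c["image"],cv2.COLOR_RGB2HSV);Z=P[...,2]
R=lambda q:np.array([[.9909,-.1347],[.1347,.9909]])@(q[:2]-[.4906,-.1664])
red=((h[...,0]<6)|(h[...,0]>174))&(h[...,1]>150)&(P[...,1]<0)
br=(h[...,0]>17)&(h[...,0]<30)&(h[...,1]>110)&(P[...,1]<-.18)
for n,m in (("pin",red&(Z>.122)&(Z<.13)),("bolt",br&(Z>.122)&(Z<.13)),("redstripe",red&(Z<.08)&(Z>.06)),("brass",br&(abs(Z-.0685)<.003))):
    if m.any(): print(n,m.sum(),P[m].mean(0).round(4),R(P[m].mean(0)).round(4))
E
python3 q.py
```

```text
pin 143 [ 0.5001 -0.104   0.124 ] [0.001  0.0631]
bolt 153 [ 0.4834 -0.2223  0.1237] [ 0.0004 -0.0564]
redstripe 105 [ 0.5133 -0.069   0.0686] [0.0094 0.0996]
brass 254 [ 0.4789 -0.2536  0.0685] [ 0.0002 -0.0879]
```

View pics/t5.png

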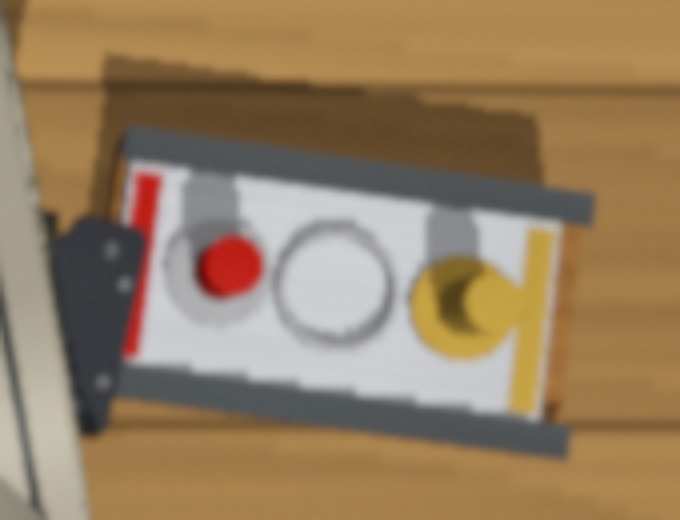

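The top crop shows both parts standing with collars down: the pin at (230,265) and the bolt at (490,303), both tops at 0.124 m. The gripper is clear of them.

```bash
python3 -c "
from bench import *
print(close_job())"
```

```text
the job is handed in; nothing more can be done
None
```

The job is handed in at about 18 s of the 64 s, with no verdict returned. By my last measurements the drift pin and the bolt both stand home, collars down, in their holes, and the plate is about 5 mm from in line (limit 7.5 mm).

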